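Lock the missing post into the glass-drying stand

ROBOT

A 7-joint arm with a two-finger parallel gripper is mounted at the origin on a cart in front of the work surface, level with it; the furniture and walls round the work are solid. World frame = base frame: x ahead of the robot, y to its left, z up, the work surface at z = 0. Lengths are in mm, angles in rad, forces in N, time in s.
With the tool pointing down it reaches from about 400 to 925 mm from the base axis. Payload 4.1 kg.
Tool frame: the origin (TCP) lies on the centre line of the jaws, within the pads' length; the fingertips stand ahead of it and the grasp point (between the pads) is the TCP (env.nose_length is the z of the fingertips in the tool frame, in mm); z points along the fingers, y is the line along which they close (so a half turn about z gives the same grasp; the last joint's range is limited). The gripper opens to 85 mm and grips with 20 to 120 N. Pads are 22 mm wide; open, the fingers measure 114 mm over their backs; the gripper's body (76 mm by 85 mm) begins 54 mm behind the grasp point. The pads swing forward as they close: fully open they stand 13 mm farther back than shut.
Start: joints at [-1.42, 0.398, 0.045, 1.537, -0.019, 1.207, -0.051], TCP at [160.662, 629.864, 250.347] pointing down, gripper open.
Joint ranges: [-2.82, 2.82], [-0.49, 2.23], [-1.37, 1.46], [0, 2.46], [-1.36, 4.5], [0.23, 2], [-2.94, 2.94]. Speed limits (rad/s): [2.57, 2.57, 3.14, 3.14, 3.14, 3.14, 3.14].

INTERFACE

Orientations are given as a 3x3 rotation matrix whose columns are the frame's x, y, z axes.
In Python, from plant import env, imaging, ticket gives the robot as it stands.
- The arm moves only by the tool servo_tool, never from a script. Its argument "steps" is one flat list of numbers, 5 for each row, row after row: the gripper command: -1 is fully open, 1 is shut, values between are in proportion, then the shift along the tool's x, y, z in m, then the turn about the tool's z in degrees. A call has exactly 5 rows; each row shifts and turns the commanded pose from where the row before left it, along the tool's axes as they then stand; what a row does not reach is not made up. A row lasts 1/10 s, in which the tool goes at most 50 mm and 8.59 degrees, less where a joint would pass 70% of its speed; a pose out of reach is approached as far as the arm can. A call with a gripper value outside its range is refused whole. The fingers move at their own pace and stop on an object; the grip force is fixed at half the most. Time passes only in rows, so rows that do not move let the fingers close, or fill a call up. It gives the time, the measured TCP pose, the force, the opening and the grip force at its end, in the units of the state.
- env.sense(): the state, without advancing time (a new reading comes with each control period).
- imaging.read_camera(name): name is "side" or "top" or "wrist"; returns a dict with "img" (480x640x3 uint8, blue, green, red), "fx", "fy", "cx", "cy" (pixels), "cam_to_world" (4x4, takes a point from camera to world coordinates). Camera axes: x right, y up, looking along -z (the intrinsics and any distortion apply to the point x, -y, -z); pixel columns grow to the right and rows downward; lengths in mm; the calibration is good to about 2 mm. A picture is of the moment at which its call begins. There is no depth.
- ticket.hand_in(): hands the job in; it is judged then, once.
The state is a dict: "time": time; "joint_positions": joint angles; "qvel": joint speeds; "effort": joint torques, N m; "tool_pos": TCP position; "ee_rot": TCP orientation; "ft_force": force on the tool from outside, world axes, zero at the start; "wrist_torque": the same for the moment, N m; "opening": finger opening in mm; "finger_force": force on a finger pad.
Only numpy, scipy, OpenCV 4.12 (cv2) and the standard library are available. Lean on these libraries where they do the work, as an engineer would, in place of code of your own. Each camera call takes 0.05 s, during which the arm holds its last target. There are 200 camera calls.

TASK

Fit the loose drying post to the empty socket of the grey glass-drying stand: take it from its wooden holder, drop its tee foot into the slot, push it down against the spring, give it a quarter turn and let it spring up so that it is locked upright with its blade across the slot, like the post already fitted. The slotted insert floats along the stand, so feel for the slot and do not force it; leave the other things on the worktop where they are.

Things in the scene. Friction and masses are not known exactly. Their poses are not given: they have to be found in the camera images.
- post: Loose drying post, 90 mm tall, 55 to 115 g, upright in the wooden holder. Origin: centre of the underside of its steel tee foot; z up the post, x along the foot. Foot 26 (x) by 10 (y) by 6 mm high; above it a round stem 9.5 mm thick to z = 20 mm, then a white collar 26 mm across to 25 mm. A half turn about z gives the same post.
- blade (a point): Middle of the loose post's white flat blade, 57 mm above the foot's underside, axes as the post's. The blade is 28 (x) by 16 (y) mm and runs from 25 to 90 mm above the foot's underside; grip it across its 16 mm.
- holder: Fixed light wooden block 56 (x) by 50 (y) by 26 mm with a pocket 30 (x) by 14 (y) mm, 18 mm deep, in its top; the loose post stands in it, foot along x, on the pocket's floor 8 mm above the worktop. Origin: centre of its underside.
- stand: Fixed grey drying stand, 90 (x) by 190 (y) by 40 mm. Origin: centre of its underside, z up. At y = -52 mm a like post is fitted and locked for good (its top 117 mm above the worktop). The empty socket is an opening from y = 8 to 82 mm in the stand's top, in which a slotted metal insert floats.
- socket (a point): Fixed point on the stand at x = 0, y = 30 mm, level with the top of the metal insert (38 mm above the worktop, 2 mm below the rim); axes as the stand's. The insert, 52 (x) by 48 (y) mm, floats along y on a stiff slide; its middle lies 3 to 27 mm from this point to the stand's +y side: not measured, to be felt or seen. A sideways push over 7 N shifts it; it cannot turn.
- slot_depth (a point): Fixed point on the stand 9 mm below socket, level with the underside of the insert's lips. The slot runs along x in the insert's middle, 30 mm long, 12 mm wide, its mouth slightly rounded: a foot within 1 mm of its middle drops in, at 1 to 2 mm it may catch on the rounding, elsewhere it lands on the flat lip. To turn, the foot's underside must be 16 to 18 mm below the insert's top.
- lock_level (a point): Fixed point on the stand 11 mm below socket: the level of the foot's underside when locked. A plunger 11 mm across in the slot, its top 7 mm below the insert's top, springs back 1 N per mm and goes solid after 12 mm. After a quarter turn either way and letting go it lifts the foot 5 mm into a cross pocket 14 mm wide (along y, edges rounded) under the lips, and holds it.
- glass_cup: Small clear glass cup, 72 mm across, 62 mm high, standing on the worktop; origin at the centre of its underside. Leave alone.
- teaspoon: Steel teaspoon 137 mm long lying on the worktop; leave alone.
- shaker: Shaker with a grey top, 44 mm across, 90 mm high, standing behind the stand; origin at the centre of its underside. Leave alone.
- saucer: Clear glass saucer, 137 mm across, in front of the dish rack; leave alone.

How it is judged (in metres and radians):
On the way:
1. the tee foot is down in the slot, in line with it (z of post in the frame of socket between -0.021 and -0.005 m and horizontal distance between post and socket below 0.03 m and angle between the x axis of post and the x axis of socket, either way round below 0.3 rad), for 0.05 s.
At the end, for the whole second after the job is handed in: The post stands released and at rest in the empty socket, upright within 0.1 rad, its foot across the slot within 0.22 rad and sprung up under the lips (underside 9 to 12.8 mm below the insert's top, within 30 mm of the socket point) (z of post in the frame of socket between -0.0128 and -0.009 m and horizontal distance between post and socket below 0.03 m and angle between the x axis of post and the y axis of socket, either way round below 0.22 rad and angle between post's own z axis and vertical below 0.1 rad and linear speed of post below 0.02 m/s); the robot touches nothing.
It fails at once if the post is forced: more than 40 N between post and stand (contact force between post and stand above 40 N).
It fails at once if the glass cup is shifted more than 25 mm (distance of glass_cup from where it was at the start of the episode above 0.025 m).
It fails at once if the teaspoon is shifted more than 25 mm (distance of teaspoon from where it was at the start of the episode above 0.025 m).
It fails at once if the shaker is shifted more than 25 mm (distance of shaker from where it was at the start of the episode above 0.025 m).
It fails at once if the saucer is shifted more than 25 mm (distance of saucer from where it was at the start of the episode above 0.025 m).
It also fails if it takes over 67 s, if anything falls off the work surface, if the arm or the gripper's body presses on something with over 40 N, if the wrist force passes 120 N, or if a joint passes its speed limit or range.

## Working session

There is one attempt and no reset: what is moved stays moved. The work goes in short steps, Python scripts to look and compute and a tool call to move; the robot and the scene stay as the last step left them, time stands still between calls to the robot, and variables do not carry over. Pictures are saved under pics/ and viewed, at most 10 in all, crops included, and the job is handed in when it is done.

Besides the shell and the picture viewer there is one more tool, called after ">>>" in YAML: its name, and indented under it one key for each argument. servo_tool: Moves the arm, as the interface text tells. Its arguments: {"type":"object","properties":{"steps":{"type":"array"}},"required":["steps"]}

```bash
mkdir -p pics; cat > h.py <<'E'
import numpy as np, cv2
from plant import env, imaging, ticket
def snap(n,f):
    c=imaging.read_camera(n); cv2.imwrite('pics/'+f,c['img']); np.save('pics/'+f[:-4]+'.npy',c,allow_pickle=True); return c
def load(f): return np.load('pics/'+f+'.npy',allow_pickle=True).item()
def ray(c,u,v,z):
    d=np.array([(u-c['cx'])/c['fx'],-(v-c['cy'])/c['fy'],-1]); T=np.array(c['cam_to_world']); w=T[:3,:3]@d; o=T[:3,3]
    return o+w*(z-o[2])/w[2]
def proj(c,p):
    T=np.array(c['cam_to_world']); q=T[:3,:3].T@(np.array(p)-T[:3,3]); return c['cx']+c['fx']*q[0]/-q[2], c['cy']-c['fy']*q[1]/-q[2]
E
python3 - <<'E'
from h import *
for n in('top','side'):
    c=snap(n,n+'0.png'); print(n,[k for k in c],c['fx'],c['cx'],c['cy'],np.round(c['cam_to_world'],3).tolist())
s=env.sense();print(np.round(s['ee_rot'],3).tolist(),s['time'],s['opening'],env.nose_length)
E
```

```text
top ['img', 'fx', 'fy', 'cx', 'cy', 'cam_to_world'] 470.74281711053226 319.32904841522793 233.58587823645942 [[-0.001, 0.996, -0.089, 435.092], [-1.0, 0.001, 0.018, -105.138], [0.018, 0.089, 0.996, 1274.282], [0.0, 0.0, 0.0, 1.0]]
side ['img', 'fx', 'fy', 'cx', 'cy', 'cam_to_world'] 500.3071520264176 323.8769134632884 235.35495522817303 [[0.998, -0.034, 0.05, 597.75], [0.06, 0.45, -0.891, -1167.203], [0.008, 0.892, 0.452, 603.095], [0.0, 0.0, 0.0, 1.0]]
[[-0.969, 0.247, -0.0], [0.247, 0.969, -0.002], [-0.0, -0.002, -1.0]] 0.1 85.71735890244554 19.0
```

View pics/top0.png

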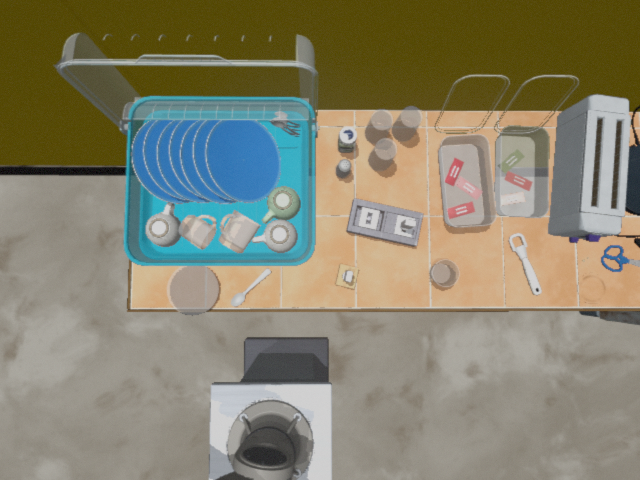

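View pics/side0.png

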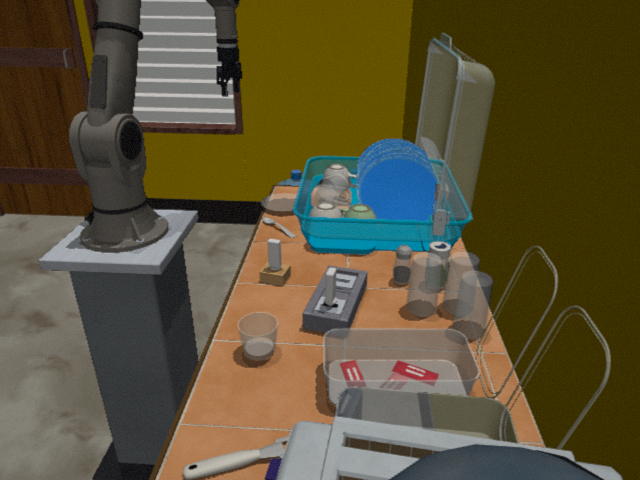

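The top view shows the holder at about (348,276), the stand at (385,223) with the fitted post at its right end (408,226), and the empty socket's insert at the left (369,217). I'll zoom in on these.

```bash
python3 - <<'E'
from h import *
a=load('top0')['img'][190:300,325:435]; b=load('side0')['img'][230:340,255:375]
a=cv2.resize(a,(400,400),interpolation=cv2.INTER_CUBIC);b=cv2.resize(b,(400,367),interpolation=cv2.INTER_CUBIC)
o=np.zeros((400,800,3),np.uint8);o[:,:400]=a;o[:367,400:]=b;cv2.imwrite('pics/z1.png',o)
E
```

```text
(no output)
```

View pics/z1.png

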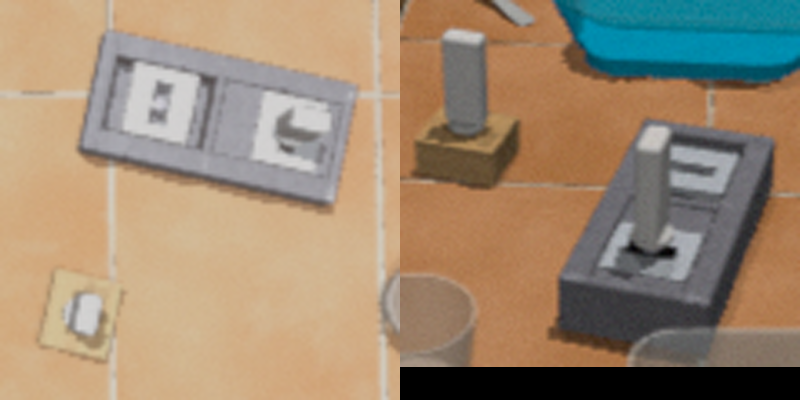

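```bash
python3 - <<'E'
from h import *
c=load('top0')
def w(x,y,z): return ray(c,325+x*.275,190+y*.275,z)
P=[w(*p,40) for p in((107,32),(357,86),(335,198),(84,147))]
print('stand',np.round(P,0).tolist(),np.mean(P,0))
ax=P[0]-P[1]+P[3]-P[2];print('len',np.linalg.norm(ax)/2,'yaw of +y',np.degrees(np.arctan2(ax[1],ax[0])))
print('insert',w(162,101,38))
H=[w(*p,26) for p in((55,268),(125,290),(108,360),(38,343))]
print('holder',np.round(H,0).tolist(),np.mean(H,0)); print('posttop',w(90,310,98))
for i in range(4):
  d=H[i]-H[i-1];print(np.linalg.norm(d),np.degrees(np.arctan2(d[1],d[0])))
s=load('side0');f=lambda x,y,z:ray(s,255+x*.3,230+y*.3,z)
print('side posttop',f(64,35,98),'insert',f(305,169-0,38))
E
```

```text
stand [[638.0, -220.0, 40.0], [598.0, -403.0, 40.0], [516.0, -385.0, 40.0], [553.0, -203.0, 40.0]] [ 576.34215885 -302.72929518   40.        ]
len 186.16435030118646 yaw of +y 78.16270314611602
insert [ 587.199292   -260.24298893   38.        ]
holder [[466.0, -182.0, 26.0], [450.0, -233.0, 26.0], [399.0, -221.0, 26.0], [412.0, -170.0, 26.0]] [ 431.78055318 -201.51663614   26.        ]
posttop [ 435.50120466 -201.8034119    98.        ]
55.771965125799454 -13.054821447051973
53.413631292269656 -107.43923848166769
52.22574267755871 165.84464624615353
52.256897288988036 76.3668032410573
side posttop [ 434.9045412  -203.92464917   98.        ] insert [ 595.84324224 -261.51925836   38.        ]
```

The zoom shows the loose post's wide side facing the side camera, so its foot runs along world x at about -13°. The slot is also at about -12°. The tool's y axis (75.7°) is already nearly right for the grip. Next I move over clear of the rack.

>>> servo_tool:
  steps: [-1, -0.0336, -0.0224, -0.007, 0, -1, -0.0336, -0.0224, -0.007, 0, -1, -0.0336, -0.0224, -0.007, 0, -1, -0.0336, -0.0224, -0.007, 0, -1, -0.0336, -0.0224, -0.007, 0]

```text
time: 0.6
tool_pos: [296.6, 478.2, 285.2]
ee_rot: [[-0.969, 0.247, -0.0], [0.247, 0.969, -0.001], [0.0, -0.001, -1.0]]
ft_force: [0.7, 0.5, 0.3]
opening: 85.2
finger_force: 0.0
```

>>> servo_tool:
  steps: [-1, -0.0336, -0.0224, -0.007, 0, -1, -0.0336, -0.0224, -0.007, 0, -1, -0.0336, -0.0224, -0.007, 0, -1, -0.0336, -0.0224, -0.007, 0, -1, -0.0336, -0.0224, -0.007, 0]

```text
time: 1.1
tool_pos: [431.5, 328.2, 320.3]
ee_rot: [[-0.969, 0.247, -0.0], [0.247, 0.969, -0.0], [0.0, -0.0, -1.0]]
ft_force: [0.9, 0.5, 0.1]
opening: 85.6
finger_force: 0.0
```

>>> servo_tool:
  steps: [-1, -0.011, -0.0416, 0, 0, -1, -0.011, -0.0416, 0, 0, -1, -0.011, -0.0416, 0, 0, -1, -0.011, -0.0416, 0, 0, -1, -0.011, -0.0416, 0, 0]

```text
time: 1.6
tool_pos: [432.3, 112.7, 320.0]
ee_rot: [[-0.969, 0.247, -0.0], [0.247, 0.969, 0.0], [0.0, -0.0, -1.0]]
ft_force: [0.7, 0.2, 0.2]
opening: 85.6
finger_force: 0.0
```

>>> servo_tool:
  steps: [-1, -0.011, -0.0416, 0, 0, -1, -0.011, -0.0416, 0, 0, -1, -0.011, -0.0416, 0, 0, -1, -0.011, -0.0416, 0, 0, -1, -0.011, -0.0416, 0, 0]

```text
time: 2.1
tool_pos: [434.0, -102.2, 320.1]
ee_rot: [[-0.969, 0.247, 0.0], [0.247, 0.969, 0.001], [0.0, 0.001, -1.0]]
ft_force: [0.8, 0.1, -0.2]
opening: 85.4
finger_force: 0.0
```

```bash
python3 - <<'E'
from h import *
c=snap('wrist','w1.png');s=env.sense();print(s['time'],s['tool_pos'],np.round(s['ee_rot'],3).tolist(),np.round(s['joint_positions'],2),s['ft_force'])
print(np.round(c['cam_to_world'],3).tolist(),proj(c,(435,-203,98)),proj(c,(590,-260,38)))
E
```

```text
2.15 [ 433.1619748  -110.69394877  320.51852311] [[-0.966, 0.257, 0.001], [0.257, 0.966, -0.004], [-0.002, -0.004, -1.0]] [-0.56 -0.05  0.69  1.9   0.04  1.28  1.43] [ 0.05280004 -5.83713681  0.08010686]
[[0.247, -0.929, -0.277, 362.989], [0.969, 0.237, 0.069, -84.208], [0.002, -0.285, 0.959, 444.443], [0.0, 0.0, 0.0, 1.0]] (np.float64(213.88878914148017), np.float64(230.37462868165875)) (np.float64(223.23706051240998), np.float64(347.36508288735297))
```

View pics/w1.png

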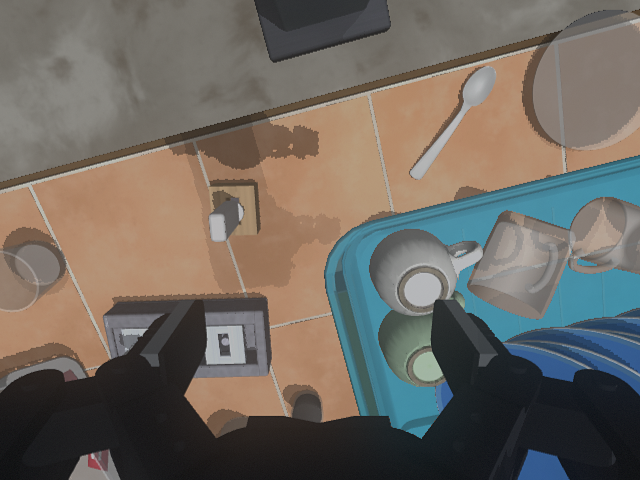

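The wrist view shows the blade's top face centred near (218,227). The holder is at (211–259, 180–235), and the insert with its slot and plunger is near (225,345).

```bash
python3 - <<'E'
from h import *
c=load('w1')
o=cv2.resize(c['img'][170:250,190:280],(720,640),interpolation=cv2.INTER_CUBIC)[:600]
cv2.imwrite('pics/z2.png',o)
print('top',ray(c,218,227,98),'ins',ray(c,225,345,38))
E
```

```text
top [ 432.83330267 -198.22037715   98.        ] ins [ 587.42309963 -256.91188036   38.        ]
```

View pics/z2.png

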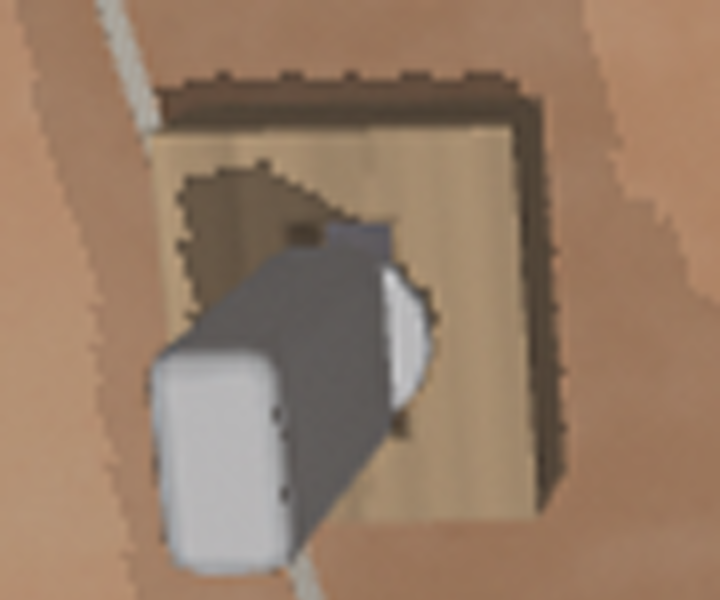

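```bash
python3 - <<'E'
from h import *
c=load('w1')
P=[ray(c,190+x/8,170+y/8,98) for x,y in((154,352),(275,350),(295,570),(172,574))]
P=np.array(P);print(P.mean(0));d=P[3]-P[0]+P[2]-P[1];print(np.degrees(np.arctan2(d[1],d[0])),np.linalg.norm(d)/2)
H=np.array([ray(c,190+x/8,170+y/8,26) for x,y in((150,132),(513,125),(540,518),(165,522))])
d=H[3]-H[0]+H[2]-H[1];print(H.mean(0),np.degrees(np.arctan2(d[1],d[0])),np.linalg.norm(d)/2)
d=H[1]-H[0]+H[2]-H[3];print(np.degrees(np.arctan2(d[1],d[0]))-90)
s=env.sense();t=np.array([434,-204.]) -s['tool_pos'][:2];print(s['tool_pos'],np.round(s['ee_rot'],3).tolist())
E
```

```text
[ 433.60597669 -198.46809798   98.        ]
-13.819501881596041 26.83003389357369
[ 433.80468674 -200.04106549   26.        ] -14.932792960093012 55.93835801089507
-13.455957195284597
[ 433.1619748  -110.69394877  320.51852311] [[-0.966, 0.257, 0.001], [0.257, 0.966, -0.004], [-0.002, -0.004, -1.0]]
```

>>> servo_tool:
  steps: [-1, -0.006, -0.0241, 0.03, 0, -1, -0.006, -0.0241, 0.03, 0, -1, -0.006, -0.0242, 0.03, 0, -1, -0.0059, -0.0242, 0.03, 0, -1, 0, 0, 0.02, 0]

```text
time: 2.65
tool_pos: [432.1, -203.0, 178.4]
ee_rot: [[-0.968, 0.252, -0.003], [0.252, 0.968, -0.002], [0.002, -0.003, -1.0]]
ft_force: [0.0, 0.1, 0.4]
opening: 85.4
finger_force: 0.0
```

>>> servo_tool:
  steps: [-1, 0, 0, 0, 0, -1, 0, 0, 0, 0, -1, 0, 0, 0, 0, -1, 0, 0, 0, 0, -1, 0, 0, 0, 0]

```text
time: 3.15
tool_pos: [434.7, -199.7, 181.2]
ee_rot: [[-0.969, 0.246, 0.002], [0.246, 0.969, 0.0], [-0.002, 0.001, -1.0]]
ft_force: [0.8, -0.4, 0.2]
opening: 85.3
finger_force: 0.0
```

```bash
python3 - <<'E'
from h import *
c=snap('wrist','w2.png');s=env.sense();print(s['time'],s['tool_pos'],np.round(s['joint_positions'],2),s['ft_force'])
print(proj(c,(434,-200,98)))
E
```

```text
3.2 [ 434.49907058 -199.75306839  180.98956598] [-0.36  0.22  0.8   2.03 -0.19  0.96  1.86] [ 0.89087873  0.1664366  -0.34466817]
(np.float64(317.0910333976185), np.float64(252.47993659583227))
```

View pics/w2.png

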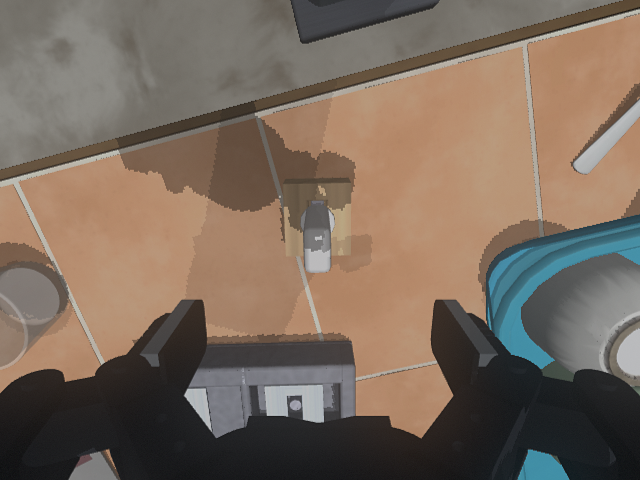

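The blade top sits at (317,254), centred between the open fingers and matching the prediction. I'll descend and grip.

>>> servo_tool:
  steps: [-1, 0, 0, 0.028, 0, -1, 0, 0, 0.028, 0, -1, 0, 0, 0.028, 0, -1, 0, 0, 0.02, 0, -1, 0, 0, 0.01, 0]

```text
time: 3.7
tool_pos: [433.2, -199.4, 64.9]
ee_rot: [[-0.969, 0.247, -0.002], [0.247, 0.969, 0.001], [0.002, 0.0, -1.0]]
ft_force: [0.1, 0.5, 0.3]
opening: 85.2
finger_force: 0.0
```

>>> servo_tool:
  steps: [-1, 0, 0, 0, 0, 1, 0, 0, 0, 0, 1, 0, 0, 0, 0, 1, 0, 0, 0, 0, 1, 0, 0, 0, 0]

```text
time: 4.2
tool_pos: [434.4, -200.0, 66.9]
ee_rot: [[-0.969, 0.247, 0.001], [0.247, 0.969, 0.0], [-0.001, 0.0, -1.0]]
ft_force: [0.6, -0.7, 0.4]
opening: 28.2
finger_force: 0.0
```

>>> servo_tool:
  steps: [1, 0, 0, 0, 0, 1, 0, 0, 0, 0, 1, 0, 0, 0, 0, 1, 0, 0, 0, 0, 1, 0, 0, 0, 0]

```text
time: 4.7
tool_pos: [434.3, -200.0, 66.7]
ee_rot: [[-0.969, 0.247, 0.001], [0.247, 0.969, 0.0], [-0.001, 0.001, -1.0]]
ft_force: [-2.1, 1.4, 6.3]
opening: 15.2
finger_force: 58.6
```

```bash
python3 - <<'E'
from h import *
s=env.sense();print(s['time'],s['tool_pos'],s['opening'],s['finger_force'],s['ft_force'])
c=load('w2')
cv2.imwrite('pics/z3.png',cv2.resize(c['img'][330:430,170:370],(800,400),interpolation=cv2.INTER_CUBIC))
E
```

```text
4.7 [ 434.29786996 -199.99543801   66.74951923] 15.200281808302039 58.55341851711273 [-2.1288148   1.4084739   6.34824126]
```

View pics/z3.png

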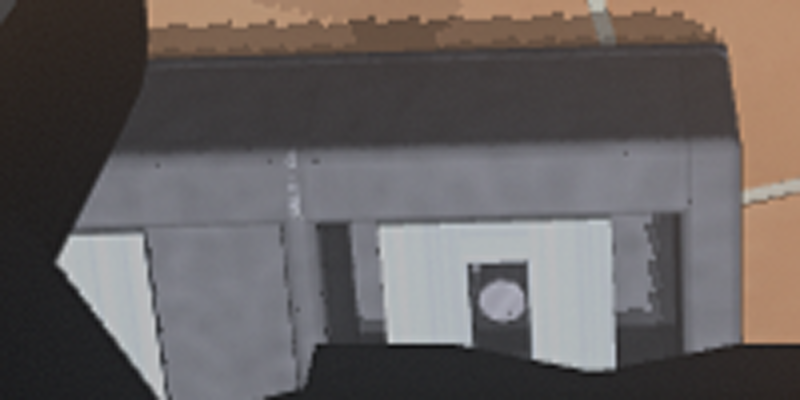

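The crop shows the insert plate's near edge from (380,225) to (612,220), the slot's near end at (468–528, 263), and the plunger at (502,301).

```bash
python3 - <<'E'
from h import *
c=load('w2'); f=lambda x,y,z: ray(c,170+x/4,330+y/4,z)
a,b=f(380,225,38),f(612,219,38); d=b-a; print('plate w',np.linalg.norm(d),'yawx',np.degrees(np.arctan2(d[1],d[0]))-90)
g,h=f(125,152,40),f(738,139,40); e=h-g;print('rim yawx',np.degrees(np.arctan2(e[1],e[0]))-90)
g,h=f(110,232,40),f(685,212,40); e=h-g;print('opening yawx',np.degrees(np.arctan2(e[1],e[0]))-90)
for yaw in(-12,-13.5):
  t=np.radians(yaw);ex=np.array([np.cos(t),np.sin(t)]);ey=np.array([-ex[1],ex[0]])
  s1=f(468,263,38)[:2];s2=f(528,263,38)[:2]
  print(yaw,'slotw',(s2-s1)@ey,'from plate',(a+b)[:2]/2+26*ex,'from slot',(s1+s2)/2+15*ex,'plunger',f(502,301,31)[:2])
E
```

```text
plate w 47.796157211757574 yawx -12.584363296397527
rim yawx -12.916084444058853
opening yawx -11.982407360654463
-12 slotw 12.451481250691387 from plate [ 587.54911795 -257.79179538] from slot [ 586.61765425 -257.74921981] plunger [ 587.03140412 -258.27709644]
-13.5 slotw 12.46053789047495 from plate [ 587.39889826 -258.45567088] from slot [ 586.53098904 -258.1322249 ] plunger [ 587.03140412 -258.27709644]
```

>>> servo_tool:
  steps: [1, 0, 0, -0.005, 0, 1, 0, 0, -0.01, 0, 1, 0, 0, -0.01, 0, 1, 0, 0, -0.02, 0, 1, 0, 0, -0.02, -1.8]

```text
time: 5.2
tool_pos: [433.7, -200.1, 132.4]
ee_rot: [[-0.976, 0.216, -0.0], [0.216, 0.976, -0.0], [0.0, -0.0, -1.0]]
ft_force: [0.3, 0.8, -1.8]
opening: 15.2
finger_force: 58.4
```

>>> servo_tool:
  steps: [1, -0.0324, -0.0047, 0, 0, 1, -0.0324, -0.0047, 0, 0, 1, -0.0324, -0.0047, 0, 0, 1, -0.0324, -0.0047, 0, 0, 1, -0.0324, -0.0047, 0, 0]

```text
time: 5.7
tool_pos: [588.3, -258.3, 132.0]
ee_rot: [[-0.976, 0.216, 0.0], [0.216, 0.976, -0.0], [-0.0, -0.0, -1.0]]
ft_force: [-0.5, 0.3, -0.5]
opening: 15.6
finger_force: 58.6
```

>>> servo_tool:
  steps: [1, 0, 0, 0, 0, 1, 0, 0, 0, 0, 1, 0, 0, 0, 0, 1, 0, 0, 0, 0, 1, 0, 0, 0, 0]

```text
time: 6.2
tool_pos: [586.3, -257.7, 131.6]
ee_rot: [[-0.976, 0.217, 0.0], [0.217, 0.976, 0.001], [0.0, 0.001, -1.0]]
ft_force: [0.2, -0.8, -0.6]
opening: 15.3
finger_force: 58.6
```

```bash
python3 - <<'E'
from h import *
c=snap('wrist','w3.png');s=env.sense();print(s['time'],s['tool_pos'],s['ee_rot'],np.round(s['joint_positions'],2),s['ft_force'],s['opening'])
d=snap('side','s3.png')
print(proj(d,(587,-258,64)),proj(c,(587,-258,38)))
w=cv2.resize(d['img'][200:320,280:400],(400,400),interpolation=cv2.INTER_CUBIC)
o=np.hstack([w,cv2.resize(c['img'][220:480,190:450],(400,400))]);cv2.imwrite('pics/z4.png',o)
E
```

```text
6.25 [ 586.51638132 -257.7259033   131.55330544] [[-9.76229737e-01  2.16738258e-01  1.64555366e-04]
 [ 2.16738318e-01  9.76229561e-01  5.87368163e-04]
 [-3.33386602e-05  6.09071721e-04 -9.99999814e-01]] [-0.13  0.58  0.68  1.69 -0.42  1.01  2.04] [ 0.32241169 -0.32198733 -0.66376148] 15.338594169593298
(np.float64(342.68580580449856), np.float64(269.14245332535535)) (np.float64(317.6151881784349), np.float64(249.07717622225016))
```

View pics/z4.png

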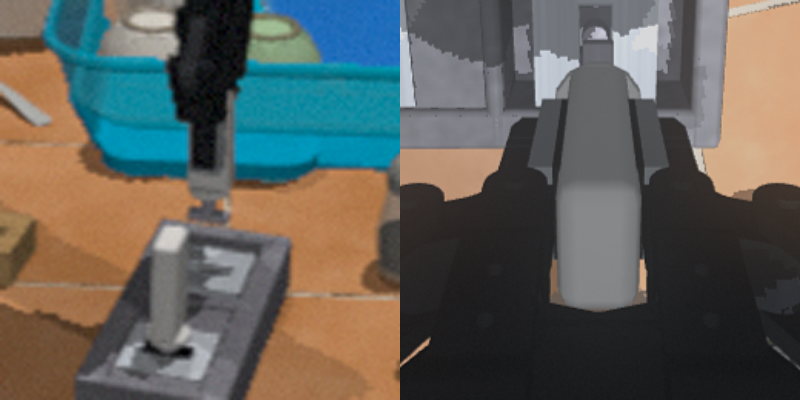

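The wrist crop shows the foot (597,55) in line with the slot (593,15). I'll descend and feel for it.

>>> servo_tool:
  steps: [1, 0, 0, 0.01, 0, 1, 0, 0, 0.01, 0, 1, 0, 0, 0.008, 0, 1, 0, 0, 0.004, 0, 1, 0, 0, 0, 0]

```text
time: 6.8
tool_pos: [586.4, -257.8, 98.1]
ee_rot: [[-0.976, 0.217, -0.002], [0.217, 0.976, 0.001], [0.002, 0.0, -1.0]]
ft_force: [0.6, -0.3, -0.0]
opening: 15.4
finger_force: 58.6
```

>>> servo_tool:
  steps: [1, 0, 0, 0.001, 0, 1, 0, 0, 0.001, 0, 1, 0, 0, 0.001, 0, 1, 0, 0, 0.001, 0, 1, 0, 0, 0, 0]

```text
time: 7.3
tool_pos: [587.0, -257.9, 95.2]
ee_rot: [[-0.976, 0.217, 0.0], [0.217, 0.976, 0.0], [-0.0, 0.0, -1.0]]
ft_force: [0.2, -0.6, -0.6]
opening: 15.3
finger_force: 58.6
```

>>> servo_tool:
  steps: [1, 0, 0, 0.0005, 0, 1, 0, 0, 0.0005, 0, 1, 0, 0, 0.0005, 0, 1, 0, 0, 0.0005, 0, 1, 0, 0, 0, 0]

```text
time: 7.8
tool_pos: [586.9, -258.0, 93.1]
ee_rot: [[-0.976, 0.217, -0.0], [0.217, 0.976, 0.0], [0.0, 0.0, -1.0]]
ft_force: [0.4, 0.2, -0.9]
opening: 15.4
finger_force: 58.6
```

It is in the slot: 3.6 mm below lip level with no force. I'll continue down onto the plunger.

>>> servo_tool:
  steps: [1, 0, 0, 0.001, 0, 1, 0, 0, 0.002, 0, 1, 0, 0, 0.002, 0, 1, 0, 0, 0.001, 0, 1, 0, 0, 0, 0]

```text
time: 8.3
tool_pos: [587.1, -258.1, 87.4]
ee_rot: [[-0.976, 0.217, 0.0], [0.217, 0.976, 0.0], [-0.0, 0.0, -1.0]]
ft_force: [-0.8, 0.8, 1.8]
opening: 15.3
finger_force: 58.8
```

>>> servo_tool:
  steps: [1, 0, 0, 0.0015, 0, 1, 0, 0, 0.0015, 0, 1, 0, 0, 0.0015, 0, 1, 0, 0, 0.0015, 0, 1, 0, 0, 0, 0]

```text
time: 8.8
tool_pos: [587.2, -258.2, 81.8]
ee_rot: [[-0.976, 0.217, 0.0], [0.217, 0.976, 0.0], [-0.0, 0.0, -1.0]]
ft_force: [-1.4, 1.2, 6.5]
opening: 15.3
finger_force: 59.6
```

>>> servo_tool:
  steps: [1, 0, 0, 0.001, 0, 1, 0, 0, 0.001, 0, 1, 0, 0, 0.0004, 0, 1, 0, 0, 0, 0, 1, 0, 0, 0, 0]

```text
time: 9.3
tool_pos: [587.2, -258.2, 80.0]
ee_rot: [[-0.976, 0.217, 0.001], [0.217, 0.976, 0.001], [-0.001, 0.001, -1.0]]
ft_force: [-1.6, 1.2, 9.0]
opening: 15.6
finger_force: 59.9
```

Depth is about 16.7 mm by both force and position. Starting the quarter turn.

>>> servo_tool:
  steps: [1, 0, 0, 0.0003, 2, 1, 0, 0, 0, 4, 1, 0, 0, 0, 5, 1, 0, 0, 0, 5, 1, 0, 0, 0, 4]

```text
time: 9.8
tool_pos: [588.2, -259.0, 80.1]
ee_rot: [[-0.842, 0.54, 0.003], [0.54, 0.842, -0.001], [-0.003, 0.0, -1.0]]
ft_force: [-0.9, 0.5, 8.6]
opening: 15.3
finger_force: 60.0
```

```bash
python3 - <<'E'
from h import *
s=env.sense();print(s['time'],s['tool_pos'],np.round(s['joint_positions'],2),s['ft_force'],s['wrist_torque'])
E
```

```text
9.8 [ 588.19413221 -258.98336491   80.13028249] [-0.16  0.67  0.72  1.73 -0.54  0.94  1.78] [-0.87094177  0.53083251  8.55340863] [0.06200161 0.20224697 0.03311901]
```

It turns freely and joint 7 is decreasing. Turning the remaining 70°.

>>> servo_tool:
  steps: [1, 0, 0, 0, 6, 1, 0, 0, 0, 6, 1, 0, 0, 0, 6, 1, 0, 0, 0, 6, 1, 0, 0, 0, 4]

```text
time: 10.3
tool_pos: [588.4, -259.4, 80.3]
ee_rot: [[-0.489, 0.872, 0.004], [0.872, 0.489, -0.003], [-0.004, 0.002, -1.0]]
ft_force: [0.1, -1.1, 8.1]
opening: 15.5
finger_force: 59.9
```

>>> servo_tool:
  steps: [1, 0, 0, 0, 6, 1, 0, 0, 0, 6, 1, 0, 0, 0, 6, 1, 0, 0, 0, 6, 1, 0, 0, 0, 4]

```text
time: 10.8
tool_pos: [588.4, -259.6, 80.3]
ee_rot: [[-0.023, 1.0, 0.003], [1.0, 0.023, -0.003], [-0.003, 0.003, -1.0]]
ft_force: [-0.2, -1.4, 8.7]
opening: 15.4
finger_force: 59.9
```

>>> servo_tool:
  steps: [1, 0, 0, 0, 5, 1, 0, 0, 0, 5, 1, 0, 0, 0, 4, 1, 0, 0, 0, 0, 1, 0, 0, 0, 0]

```text
time: 11.3
tool_pos: [588.3, -259.6, 80.3]
ee_rot: [[0.217, 0.976, 0.003], [0.976, -0.217, -0.003], [-0.002, 0.004, -1.0]]
ft_force: [0.2, -0.2, 7.9]
opening: 15.1
finger_force: 59.9
```

```bash
python3 - <<'E'
from h import *
s=env.sense();R=np.array(s['ee_rot']);print(s['time'],s['tool_pos'],np.degrees(np.arctan2(R[1,0],R[0,0])),s['ft_force'],s['wrist_torque'])
E
```

```text
11.3 [ 588.30748826 -259.59674389   80.2535018 ] 77.48537248614993 [ 0.22650782 -0.24495965  7.9444565 ] [-0.03307083  0.05041814  0.0057397 ]
```

>>> servo_tool:
  steps: [1, 0, 0, -0.0015, 0, 1, 0, 0, -0.0015, 0, 1, 0, 0, -0.001, 0, 1, 0, 0, -0.001, 0, 1, 0, 0, 0, 0]

```text
time: 11.8
tool_pos: [588.1, -259.4, 84.5]
ee_rot: [[0.217, 0.976, 0.003], [0.976, -0.217, -0.003], [-0.002, 0.003, -1.0]]
ft_force: [1.9, -2.2, 3.2]
opening: 15.5
finger_force: 59.4
```

```bash
python3 - <<'E'
from h import *
s=env.sense();print(s['time'],s['tool_pos'],s['ft_force'],s['wrist_torque'])
E
```

```text
11.8 [ 588.13045993 -259.36952908   84.5029609 ] [ 1.9314692  -2.2307648   3.16162598] [-0.51840089 -0.40826985 -0.04481284]
```

>>> servo_tool:
  steps: [1, -0.0003, 0.0004, -0.0004, 0, 1, -0.0003, 0.0004, -0.0004, 0, 1, 0, 0, 0, 0, 1, 0, 0, 0, 0, 1, 0, 0, 0, 0]

```text
time: 12.3
tool_pos: [587.8, -258.9, 84.4]
ee_rot: [[0.217, 0.976, 0.0], [0.976, -0.217, -0.0], [-0.0, 0.0, -1.0]]
ft_force: [2.5, -1.6, 4.9]
opening: 15.2
finger_force: 59.4
```

>>> servo_tool:
  steps: [1, 0, 0, 0, 0, 1, 0, 0, 0, 0, 1, 0, 0, 0, 0, 1, 0, 0, 0, 0, 1, 0, 0, 0, 0]

```text
time: 12.8
tool_pos: [587.7, -258.8, 84.4]
ee_rot: [[0.217, 0.976, 0.0], [0.976, -0.217, 0.0], [0.0, 0.0, -1.0]]
ft_force: [1.4, -2.1, 5.1]
opening: 15.4
finger_force: 59.4
```

```bash
python3 - <<'E'
from h import *
c=snap('side','s5.png');d=snap('wrist','w5.png');s=env.sense();print(s['time'],s['tool_pos'],s['ft_force'],s['wrist_torque'])
w=cv2.resize(c['img'][210:310,290:390],(400,400),interpolation=cv2.INTER_CUBIC)
cv2.imwrite('pics/z5.png',np.hstack([w,cv2.resize(d['img'][180:440,190:450],(400,400))]))
E
```

```text
12.9 [ 587.69892233 -258.80781411   84.38797539] [ 1.43032515 -1.20147312  4.54476529] [-0.63906221 -0.49030412 -0.05292846]
```

View pics/z5.png

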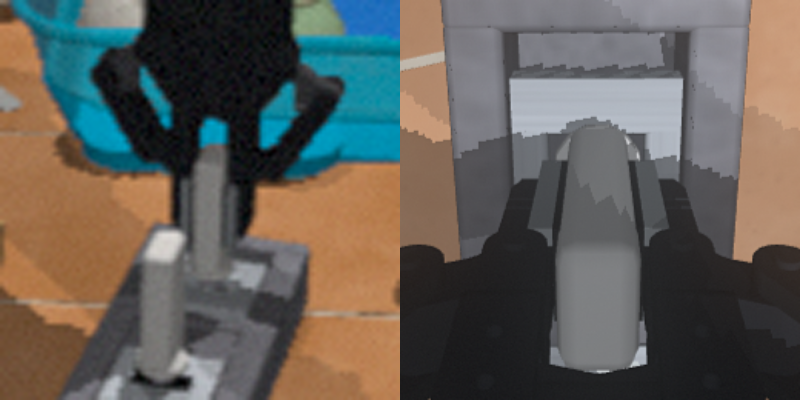

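The pictures show the post upright across the slot and centred: slot ends at 548 and 648, post at 598. One more small lift to check it is seated under the lips.

>>> servo_tool:
  steps: [1, 0, 0, -0.0005, 0, 1, 0, 0, -0.0005, 0, 1, 0, 0, 0, 0, 1, 0, 0, 0, 0, 1, 0, 0, 0, 0]

```text
time: 13.4
tool_pos: [587.5, -258.5, 85.2]
ee_rot: [[0.216, 0.976, -0.0], [0.976, -0.216, 0.001], [0.0, -0.001, -1.0]]
ft_force: [0.8, -1.6, 2.9]
opening: 15.2
finger_force: 59.4
```

>>> servo_tool:
  steps: [1, 0, 0, -0.0005, 0, 1, 0, 0, -0.0005, 0, 1, 0, 0, 0, 0, 1, 0, 0, 0, 0, 1, 0, 0, 0, 0]

```text
time: 13.9
tool_pos: [587.5, -258.6, 85.9]
ee_rot: [[0.217, 0.976, -0.001], [0.976, -0.217, 0.0], [0.0, -0.001, -1.0]]
ft_force: [1.6, -2.0, -1.3]
opening: 15.4
finger_force: 58.8
```

The force dropped to -1.3 N at 10.8 mm depth, so the foot is seated under the lips. Releasing and backing off upward.

>>> servo_tool:
  steps: [0, 0, 0, 0, 0, 0, 0, 0, 0, 0, 0, 0, 0, 0, 0, 0, 0, 0, 0, 0, 0, 0, 0, 0, 0]

```text
time: 14.4
tool_pos: [587.5, -258.6, 86.3]
ee_rot: [[0.217, 0.976, -0.0], [0.976, -0.217, 0.001], [0.0, -0.0, -1.0]]
ft_force: [-0.7, -0.0, -0.7]
opening: 42.6
finger_force: 0.0
```

>>> servo_tool:
  steps: [0, 0, 0, -0.01, 0, 0, 0, 0, -0.03, 0, 0, 0, 0, -0.04, 0, 0, 0, 0, -0.04, 0, 0, 0, 0, -0.03, 0]

```text
time: 14.9
tool_pos: [587.8, -259.7, 239.9]
ee_rot: [[0.217, 0.976, 0.003], [0.976, -0.217, -0.001], [-0.001, 0.003, -1.0]]
ft_force: [0.0, -0.7, -0.5]
opening: 42.9
finger_force: 0.0
```

>>> servo_tool:
  steps: [0, 0, 0, 0, 0, 0, 0, 0, 0, 0, 0, 0, 0, 0, 0, 0, 0, 0, 0, 0, 0, 0, 0, 0, 0]

```text
time: 15.4
tool_pos: [587.3, -258.4, 235.3]
ee_rot: [[0.217, 0.976, -0.002], [0.976, -0.217, 0.001], [0.0, -0.002, -1.0]]
ft_force: [0.6, -0.7, -0.0]
opening: 42.6
finger_force: 0.0
```

```bash
python3 - <<'E'
from h import *
c=snap('side','s6.png');d=snap('wrist','w6.png');s=env.sense();print(s['time'],s['tool_pos'],s['ft_force'],s['opening'],max(abs(np.array(s['qvel']))))
w=cv2.resize(c['img'][210:310,290:390],(400,400),interpolation=cv2.INTER_CUBIC)
cv2.imwrite('pics/z6.png',np.hstack([w,cv2.resize(d['img'][120:380,190:450],(400,400))]))
print(proj(c,(587.5,-258.5,117)),proj(d,(587.5,-258.5,117)))
E
```

```text
15.5 [ 587.41156042 -258.65676229  235.6647955 ] [-0.30291751 -0.87365961  0.02578224] 42.65348133850736 0.0034090495608103287
(np.float64(343.56872559022804), np.float64(247.08159200903532)) (np.float64(320.0552640083668), np.float64(235.13749792491998))
```

View pics/z6.png

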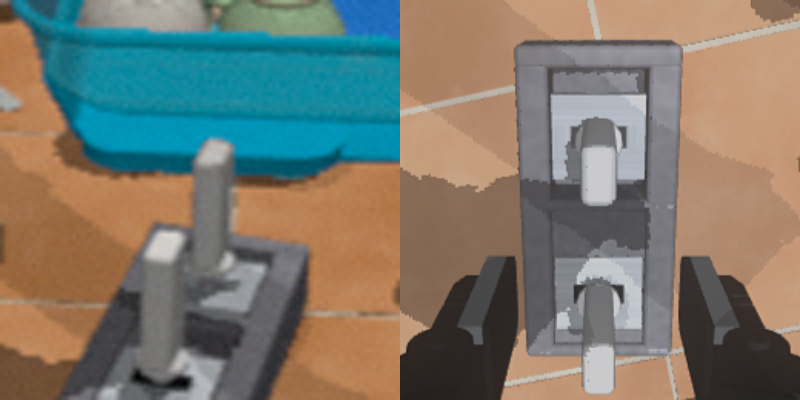

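The post stands at (598,175), upright and across the slot like the fitted one at (598,370), and the gripper is clear.

```bash
python3 -c "
from h import *
print(ticket.hand_in())"
```

```text
the job is handed in; nothing more can be done
None
```

The post is fitted in the empty socket, released and standing upright across the slot like the other post, with the foot seated about 11 mm below the insert's top; I handed the job in at about 15.5 s, but the hand-in gave no verdict.

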